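# Switch on the guarded toggle of the bench test box

### The arm

A 6-joint arm with a two-finger parallel gripper is mounted at the origin on the work surface. World frame = base frame: x ahead of the robot, y to its left, z up, the work surface at z = 0. Lengths are in m, angles in rad, forces in N, time in s.
With the tool pointing down it reaches from about 0.3 to 0.775 m from the base axis. Payload 14.6 kg.
Tool frame: the origin (TCP) lies midway between the tips of the shut fingers; the grasp point (between the pads) lies 19 mm behind it; z points along the fingers, y is the line along which they close (so a half turn about z gives the same grasp; the last joint's range is limited). The gripper opens to 94 mm and grips with 3 to 60 N. Pads are 16 mm wide; open, the fingers measure 119 mm over their backs; the gripper's body (75 mm by 177 mm) begins 78 mm behind the grasp point.
Start: joints at [1.102, 0.3, 1.521, -0, 1.321, -0.067], TCP at [0.215, 0.506, 0.205] pointing down, gripper open.
Joint ranges: [-3.03, 3.03], [-0.79, 2.21], [0.23, 2.52], [-1.04, 4.18], [0, 3.07], [-2.55, 2.55]. Speed limits (rad/s): [2.22, 2.22, 2.57, 3.14, 3.14, 3.14].

### API

Orientations are given as [roll, pitch, yaw] about the fixed x, y, z axes, in that order (R = Rz(yaw) Ry(pitch) Rx(roll)).
In Python, from station import * gives the robot as it stands.
- The arm moves only by the tool send_rows, never from a script. Its argument "targets" is a list of rows, each an object of numbers: "x", "y", "z": the shift along the world's x, y, z in units of 0.2 m (1.0 is 0.2 m); "spin": the turn about the world's z in units of pi/2 rad (1.0 is pi/2 rad); "claw": the finger opening in mm, from 0 to 94. A call has 1 to 20 rows; each row shifts and turns the commanded pose from where the row before left it; what a row does not reach is not made up. A row lasts 1/10 s, in which the tool goes at most 50 mm and 8.59 degrees, less where a joint would pass 70% of its speed; a pose out of reach is approached as far as the arm can. A call with a number of a shift or a turn outside -1 to 1 is refused whole. A call with a gripper value outside its range is refused whole. The fingers move at their own pace and stop on an object; "force" is the grip in N (left out, the last holds). Time passes only in rows, so rows that do not move let the fingers close. It gives the time, the measured TCP pose, the force, the opening and the grip force at its end, in the units of the state.
- get_obs(): the state, without advancing time (a new reading comes with each control period).
- camera(name): name is "side" or "top"; returns the picture (384x512x3 uint8, blue, green, red); there is no depth.
- camera_model(name): a dict with "fovy" (degrees; the focal length in pixels is half the picture's height over the tangent of half this angle, whatever the lens; pixels are square), "cx", "cy" (the principal point, pixels), "T" (4x4, takes a point from camera to world coordinates). Camera axes: x right, y down, z forward; pixel columns grow to the right and rows downward; lengths in m; the calibration is good to about 2 mm. A picture is of the moment at which its call begins. camera_model takes no time and is no camera call.
- hand_in(): hands the job in; it is judged then, once.
The state is a dict: "time_s": time; "qpos": joint angles; "joint_vel": joint speeds; "tau": joint torques, N m; "ee_pos": TCP position; "eef_rot": TCP orientation; "force": force on the tool from outside, world axes, zero at the start; "moment": the same for the moment, N m; "grip_width": finger opening in m; "grip_force": force on a finger pad.
Only numpy, scipy, OpenCV 4.12 (cv2) and the standard library are available. Lean on these libraries where they do the work, as an engineer would, in place of code of your own. Each camera call takes 0.05 s, during which the arm holds its last target. There are 200 camera calls.

### The job

Switch on the test box on the bench at its guarded switch, using light touches of the fingertips and gripping nothing: lift the hinged guard by its lip right back until it stays open, push the toggle beneath over towards the guard's hinge until it snaps across, then tip the guard forward again and let it drop shut by itself. Leave the two bare toggles as they are, and do not shift or pick up the tools, fittings and multimeter lying about.

Things in the scene. Friction and masses are not known exactly. Their poses are not given: they have to be found in the camera images.
- test_box: Bench test box: folded aluminium case 200 (x) x 340 (y) x 75 mm high, fixed to the bench. Origin: centre of its underside, on the bench; x points away from the robot's side of the box, z up. Its flat top panel, 75 mm above the bench, carries three black switch plates in a row across y, 100 mm apart, in any order: the guarded switch, two bare toggles, and a round meter with a pilot lamp.
- switch_plate: Base plate of the guarded switch, 80 (x) x 46 (y) x 3 mm, fixed on the test box's panel. Origin: centre of its underside, on the panel; x points from the guard's lip towards its hinge (away from the robot), y lies along the hinge pin, z up.
- hinge (a point): Middle of the guard's hinge pin, 30 mm behind (+x of) the plate's centre and 24 mm above the panel; axes as the plate's. The hinge ears reach 8 mm above the pin. From the pin the guard's two cheeks (2.5 mm sheet, 27 mm apart) run 50 mm forward under the roof and hang down to 8 mm above the panel.
- guard (a joint): Angle of the guard about the pin (rad): 0 shut, grows as the lip is lifted up and back, 1.92 is its stop, leaning back. Only gravity holds it: let go below about 1.2 it drops shut, above about 1.35 it falls back and stays open. The guard clears the toggle in both its positions; shutting it does not move the toggle.
- lip (a point): Middle of the free front edge of the guard's lip, moving with the guard: when shut, 72.5 mm in front of the hinge pin and 21.5 mm above it, with free space below. The lip (32 mm wide, 3 mm thick, rising slightly forward) is the last 22 mm of the guard's roof, which is 40 to 43 mm above the panel. The guard is a grey sheet-metal channel, about 50 g, 32 mm wide, open in front and below.
- toggle (a joint): Angle of the toggle under the guard (rad): 0 off (leaning to -x of the plate, towards the lip), 0.6 on (leaning to +x, towards the hinge). It snaps over at 0.3 and stays on the side it was pushed to; about 3 N at its tip throws it.
- toggle_tip (a point): Rounded tip of that toggle's steel lever. The lever pivots 4 mm in front of (-x of) the plate's centre, 8 mm above the panel, is 28 mm long and 9 mm thick, so its tip stands about 35 mm above the panel and moves 17 mm when thrown.
- bare_a (a joint): Angle of one bare toggle (no guard), the same kind and size: 0 off, as it must stay; 0.6 on.
- bare_b (a joint): Angle of the other bare toggle, 30 mm beside the first: 0 off, as it must stay; 0.6 on.
- bare_plate: Plate of the two bare toggles, 80 x 60 x 3 mm, fixed on the panel; origin at the centre of its underside. The toggles stand 15 mm either side of it in y and 35 mm tall.
- meter_plate: Plate with a round meter, a small pilot lamp and a fuse holder, 80 x 60 mm, everything under 18 mm high, fixed on the panel; origin at the centre of its underside.
- screwdriver: Loose screwdriver, 200 mm long, under 35 mm high, lying along the rear edge of the test box's panel. Leave alone.
- brass_nipple: Loose hexagonal brass nipple, 23 mm across, 28 mm high, standing on the panel between two of the plates. Origin under its foot. Leave alone.
- brass_cap: Loose hexagonal brass cap, 22 mm across, 18 mm high, standing on the panel between the other two plates. Leave alone.
- spanner_large: Loose spanner, 220 mm long, flat on the bench to the right of the box. Leave alone.
- spanner_small: Loose spanner, 160 mm long, flat on the bench to the right of the box. Leave alone.
- multimeter: Loose multimeter, 170 x 80 x 44 mm, on the bench to the left of the box. Leave alone.
- brass_tee: Loose brass tee fitting, 56 mm long, 28 mm high, on the bench behind the box. Leave alone.

How it is judged:
By the outcome, as a careful person would: the job done as asked, in the order asked, and still so for the second after the job is handed in, with the robot touching nothing.
It also fails if it takes over 58 s, if anything falls off the work surface, if the arm or the gripper's body presses on something with over 40 N, if the wrist force passes 120 N, or if a joint passes its speed limit or range.

## Working session

There is one attempt and no reset: what is moved stays moved. The work goes in short steps, Python scripts to look and compute and a tool call to move; the robot and the scene stay as the last step left them, time stands still between calls to the robot, and variables do not carry over. Pictures are saved under pics/ and viewed, at most 10 in all, crops included, and the job is handed in when it is done.

Besides the shell and the picture viewer there is one more tool, called after "Request:" as name(argument=value, ...), one argument or row to a line, values as JSON. send_rows: Moves the arm, as the interface text tells. Its arguments: {"type":"object","properties":{"targets":{"type":"array"},"force":{"type":"number"}},"required":["targets"]}

```bash
mkdir -p pics
python3 - <<'E'
from station import *
import cv2
for n in ["top","side"]:
    cv2.imwrite(f"pics/{n}0.png",cv2.resize(camera(n),(800,600),interpolation=cv2.INTER_CUBIC))
    m=camera_model(n);print(n,m)
o=get_obs();print(o["time_s"],o["ee_pos"],o["eef_rot"],o["force"],o["grip_width"])
E
```

```text
top {'fovy': 47.627622314420556, 'cx': 254.4669036500798, 'cy': 189.8875786502445, 'T': array([[-6.13068387e-04, -9.95642989e-01,  9.32451795e-02,
         5.18521825e-01],
       [-9.99712843e-01,  2.84393830e-03,  2.37937758e-02,
        -5.43443516e-02],
       [-2.39552895e-02, -9.32038163e-02, -9.95358826e-01,
         1.32828195e+00],
       [ 0.00000000e+00,  0.00000000e+00,  0.00000000e+00,
         1.00000000e+00]])}
side {'fovy': 53.24069402316901, 'cx': 265.74036846524035, 'cy': 190.3390006254393, 'T': array([[ 0.75638681, -0.4915539 ,  0.43157127,  0.15662755],
       [-0.65397226, -0.55403006,  0.5151417 , -0.56277961],
       [-0.01411646, -0.67188203, -0.74052365,  0.88829041],
       [ 0.        ,  0.        ,  0.        ,  1.        ]])}
0.1 [0.21498885 0.50598248 0.20494581] [-3.14052612e+00 -7.41936726e-05  2.73980809e+00] [-0.67307786  0.54327283  0.27850463] 0.09375488374407473
```

View pics/top0.png

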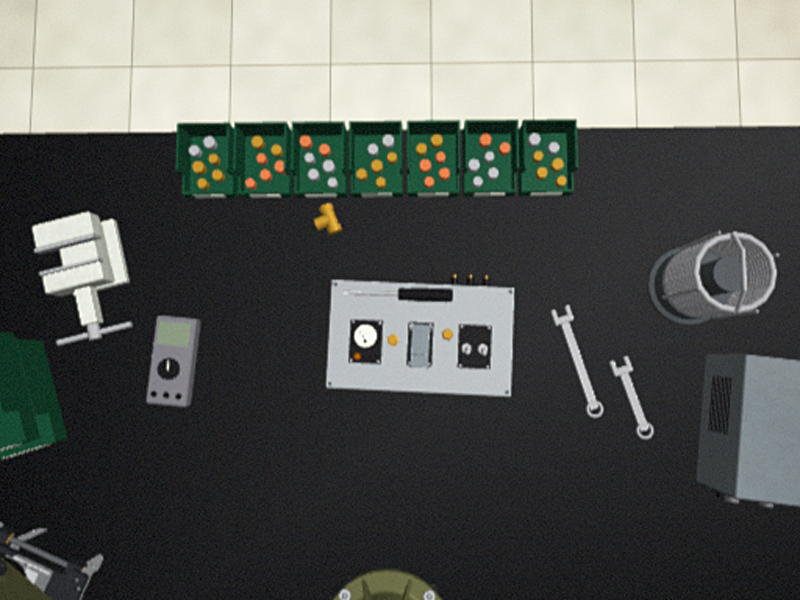

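View pics/side0.png

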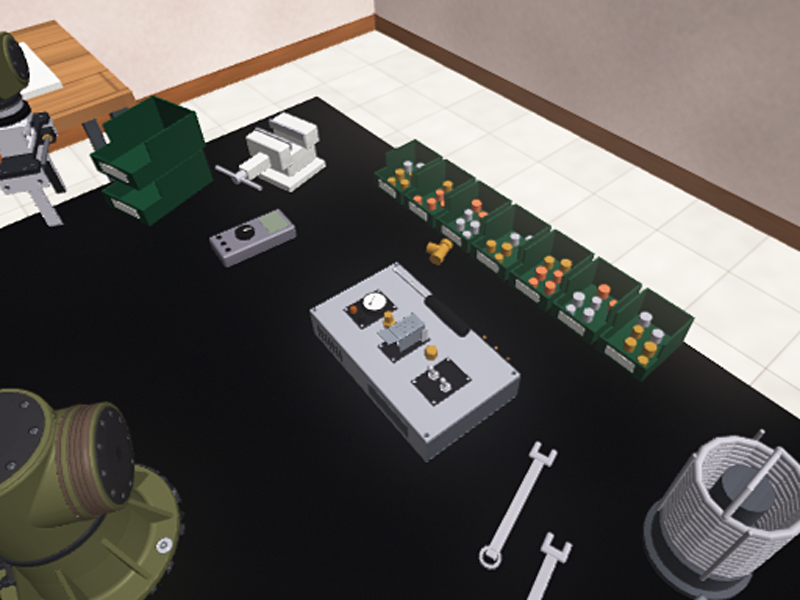

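The top view shows the box with corners at about (332,281), (513,288), (510,396) and (328,388). The guarded switch is in the middle at about (420,344), the meter is on the left and the bare toggles are on the right. In the side view the guard is at about (404,333). I'll enlarge both for precise pixels.

Run:
```python
from station import *
import cv2,numpy as np
t=camera("top");s=camera("side")
cv2.imwrite("pics/t.png",t);cv2.imwrite("pics/s.png",s)
# top: cols 205..335 rows 175..257 ; side: cols 195..335, rows 165..297
a=cv2.resize(t[175:260,205:335],None,fx=6,fy=6,interpolation=cv2.INTER_CUBIC)
b=cv2.resize(s[185:255,215:315],None,fx=8,fy=8,interpolation=cv2.INTER_CUBIC)
for im,f,x0,y0 in((a,6,205,175),(b,8,215,185)):
    for v in range(0,im.shape[1],10*f): cv2.putText(im,str(x0+v//f),(v,10),0,.35,(0,255,255));im[::4,v]=(0,255,255)
    for v in range(0,im.shape[0],10*f): cv2.putText(im,str(y0+v//f),(0,v+4),0,.35,(0,255,255));im[v,::4]=(0,255,255)
cv2.imwrite("pics/a.png",a);cv2.imwrite("pics/b.png",b)
```

```text
(no output)
```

View pics/a.png

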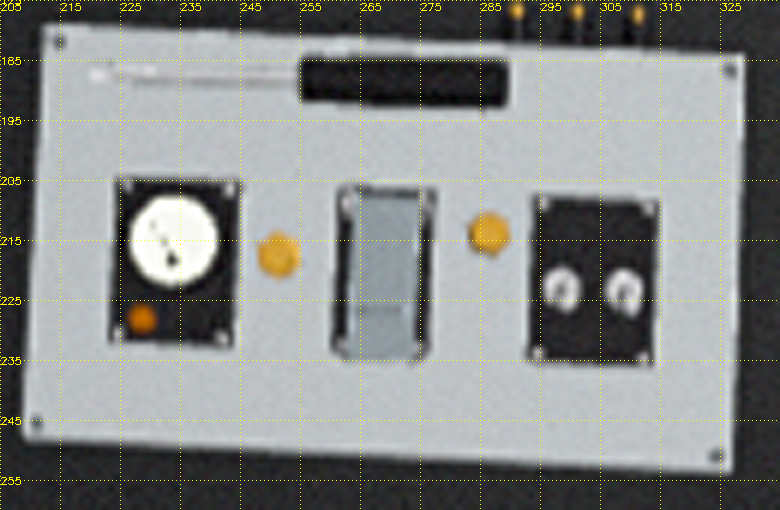

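View pics/b.png

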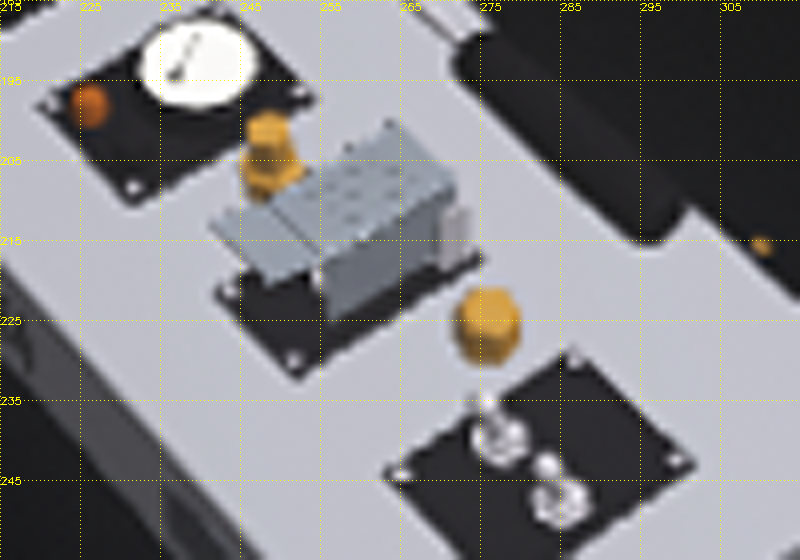

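The top crop shows the guard plate corners at (341,187), (435,190), (427,360) and (333,356), with the lip edge at y≈360. The side crop shows the lip's front corners at (208,225) and (268,284), the plate corners at (215,293), (298,380) and (485,260), and the guard shut.

```bash
cat > geo.py <<'E'
import numpy as np
from station import camera_model
M={n:camera_model(n) for n in("top","side")}
def ray(n,p):
    m=M[n];f=192/np.tan(np.radians(m["fovy"]/2))
    d=m["T"][:3,:3]@np.array([(p[0]-m["cx"])/f,(p[1]-m["cy"])/f,1]);return m["T"][:3,3],d/np.linalg.norm(d)
def plane(n,p,z):
    o,d=ray(n,p);return o+d*(z-o[2])/d[2]
def tri(pt,ps):
    (o,d),(q,e)=ray("top",pt),ray("side",ps)
    s=np.linalg.lstsq(np.c_[d,-e],q-o,rcond=None)[0];a,b=o+s[0]*d,q+s[1]*e
    return (a+b)/2,np.linalg.norm(a-b)
ca=lambda x,y:((x+.5)/6-.5+205,(y+.5)/6-.5+175)
cb=lambda x,y:((x+.5)/8-.5+215,(y+.5)/8-.5+185)
E
python3 - <<'E'
from geo import *
np.set_printoptions(precision=4,suppress=True)
P={"plFL":((333,356),(215,293)),"plFR":((427,360),(298,380)),"plBR":((435,190),(485,260)),
"lipL":((344,359),(208,225)),"lipR":((411,362),(268,284)),"roofBL":((362,192),(393,120)),"roofBR":((421,193),(457,185)),"nipple":((279,256),(268,120)),"cap":((489,233),(489,300))}
for k,(a,b) in P.items(): print(k,*tri(ca(*a),cb(*b)))
print("box top",[plane("top",ca(*p),.075) for p in((47,24),(745,54),(732,472),(24,437))])
print("plate top",[plane("top",ca(*p),.078) for p in((341,187),(435,190),(427,360),(333,356))])
print("plate side",[plane("side",cb(*p),.078) for p in((215,293),(298,380),(485,260))])
E
```

```text
plFL [ 0.5086 -0.0401  0.0774] 0.0013150286379324065
plFR [ 0.507  -0.085   0.0762] 0.0006628071986561914
plBR [ 0.5872 -0.0886  0.0753] 0.003102121307668959
lipL [ 0.5066 -0.0449  0.1198] 0.0035910794425305453
lipR [ 0.5056 -0.076   0.1197] 0.0026239481180792518
roofBL [ 0.5818 -0.0521  0.1203] 0.00792124557441041
roofBR [ 0.583  -0.0805  0.111 ] 0.0049270783368512835
nipple [ 0.5547 -0.0149  0.1084] 0.0027808676540362095
cap [ 0.566  -0.1135  0.0959] 0.002361098200219017
box top [array([0.6693, 0.0979, 0.075 ]), array([ 0.6536, -0.2389,  0.075 ]), array([ 0.4543, -0.2294,  0.075 ]), array([0.4707, 0.1073, 0.075 ])]
plate top [array([ 0.5898, -0.0444,  0.078 ]), array([ 0.5882, -0.0894,  0.078 ]), array([ 0.5072, -0.0852,  0.078 ]), array([ 0.5092, -0.0404,  0.078 ])]
plate side [array([ 0.5078, -0.0401,  0.078 ]), array([ 0.5059, -0.0859,  0.078 ]), array([ 0.5845, -0.0892,  0.078 ])]
```

Request:
send_rows(
  targets=[
    {"x":0.0525,"y":-0.142,"z":0,"spin":0.0113,"claw":0},
    {"x":0.0525,"y":-0.142,"z":0,"spin":0.0113,"claw":0},
    {"x":0.0525,"y":-0.142,"z":0,"spin":0.0113,"claw":0},
    {"x":0.0525,"y":-0.142,"z":0,"spin":0.0113,"claw":0},
    {"x":0.0525,"y":-0.142,"z":0,"spin":0.0113,"claw":0},
    {"x":0.0525,"y":-0.142,"z":0,"spin":0.0113,"claw":0},
    {"x":0.0525,"y":-0.142,"z":0,"spin":0.0113,"claw":0},
    {"x":0.0525,"y":-0.142,"z":0,"spin":0.0113,"claw":0},
    {"x":0.0525,"y":-0.142,"z":0,"spin":0.0113,"claw":0},
    {"x":0.0525,"y":-0.142,"z":0,"spin":0.0113,"claw":0},
    {"x":0.0525,"y":-0.142,"z":0,"spin":0.0113,"claw":0},
    {"x":0.0525,"y":-0.142,"z":0,"spin":0.0113,"claw":0},
    {"x":0.0525,"y":-0.142,"z":0,"spin":0.0113,"claw":0},
    {"x":0.0525,"y":-0.142,"z":0,"spin":0.0113,"claw":0},
    {"x":0.0525,"y":-0.142,"z":0,"spin":0.0113,"claw":0},
    {"x":0.0525,"y":-0.142,"z":0,"spin":0.0113,"claw":0},
    {"x":0.0525,"y":-0.142,"z":0,"spin":0.0113,"claw":0},
    {"x":0.0525,"y":-0.142,"z":0,"spin":0.0113,"claw":0},
    {"x":0.0525,"y":-0.142,"z":0,"spin":0.0113,"claw":0},
    {"x":0.0525,"y":-0.142,"z":0,"spin":0.0113,"claw":0},
  ],
)

```text
time_s: 2.2
ee_pos: [0.4253, -0.0631, 0.2054]
eef_rot: [3.142, 0.0, 3.095]
force: [0.1, 0.9, -0.3]
grip_width: 0.0005
grip_force: 0.0
```

Request:
send_rows(
  targets=[
    {"x":0.045,"z":-0.095},
    {"x":0.045,"z":-0.095},
    {"x":0.045,"z":-0.095},
    {"x":0.045,"z":-0.095},
    {"x":0.045,"z":-0.095},
    {"z":-0.09},
    {"x":0},
  ],
)

```text
schema error: expected keys x, y, z, spin, claw
```

Run:
```python
from station import *
import cv2
s=camera("side");t=camera("top")
a=cv2.resize(t[165:255,200:330],(520,360),interpolation=cv2.INTER_CUBIC);b=cv2.resize(s[150:270,170:330],(480,360),interpolation=cv2.INTER_CUBIC)
cv2.imwrite("pics/c.png",cv2.resize(cv2.hconcat([b,a[:,200:]]),None,fx=1,fy=1))
print(get_obs()["force"],get_obs()["ee_pos"])
```

```text
[-0.22607915 -0.30372069  0.5481487 ] [ 0.42561748 -0.06412761  0.20517895]
```

View pics/c.png

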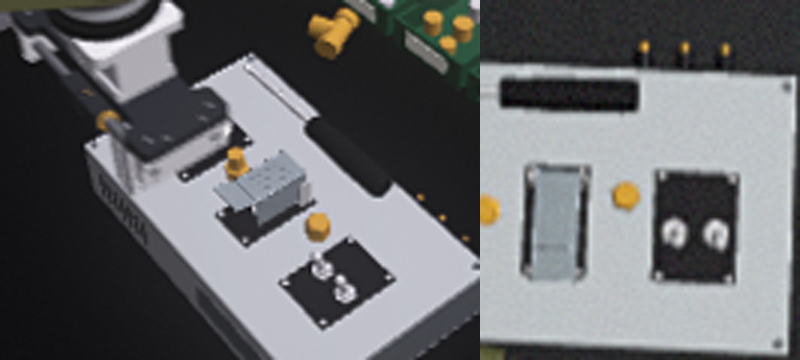

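The move was refused because every row needs all the keys. The picture shows the guard still shut and the gripper waiting in front of it. I'll send it again.

Request:
send_rows(
  targets=[
    {"x":0.045,"y":0,"z":-0.095,"spin":0,"claw":0},
    {"x":0.045,"y":0,"z":-0.095,"spin":0,"claw":0},
    {"x":0.045,"y":0,"z":-0.095,"spin":0,"claw":0},
    {"x":0.045,"y":0,"z":-0.095,"spin":0,"claw":0},
    {"x":0.045,"y":0,"z":-0.095,"spin":0,"claw":0},
    {"x":0,"y":0,"z":-0.09,"spin":0,"claw":0},
    {"x":0,"y":0,"z":0,"spin":0,"claw":0},
  ],
)

```text
time_s: 3.0
ee_pos: [0.4688, -0.061, 0.0905]
eef_rot: [3.141, -0.004, 3.095]
force: [-0.7, -0.8, 0.6]
grip_width: 0.0007
grip_force: 0.0
```

Request:
send_rows(
  targets=[
    {"x":0.02,"y":0,"z":0,"spin":0,"claw":0},
    {"x":0.02,"y":0,"z":0,"spin":0,"claw":0},
    {"x":0.02,"y":0,"z":0,"spin":0,"claw":0},
    {"x":0.02,"y":0,"z":0,"spin":0,"claw":0},
    {"x":0.02,"y":0,"z":0,"spin":0,"claw":0},
    {"x":0.015,"y":0,"z":0,"spin":0,"claw":0},
    {"x":0,"y":0,"z":0,"spin":0,"claw":0},
  ],
)

```text
time_s: 3.7
ee_pos: [0.4934, -0.0618, 0.0924]
eef_rot: [-3.142, 0.0, 3.095]
force: [-0.4, -0.3, 0.1]
grip_width: 0.0006
grip_force: 0.0
```

Request:
send_rows(
  targets=[
    {"x":0.005,"y":0,"z":0,"spin":0,"claw":0},
    {"x":0.005,"y":0,"z":0,"spin":0,"claw":0},
    {"x":0.005,"y":0,"z":0,"spin":0,"claw":0},
    {"x":0.005,"y":0,"z":0,"spin":0,"claw":0},
  ],
)

```text
time_s: 4.1
ee_pos: [0.4948, -0.0618, 0.092]
eef_rot: [3.141, -0.006, 3.095]
force: [-22.2, -0.4, 12.2]
grip_width: 0.0004
grip_force: 11.7
```

Request:
send_rows(
  targets=[
    {"x":0,"y":0,"z":0.01,"spin":0,"claw":0},
    {"x":0,"y":0,"z":0.01,"spin":0,"claw":0},
    {"x":0,"y":0,"z":0.01,"spin":0,"claw":0},
  ],
)

```text
time_s: 4.4
ee_pos: [0.4965, -0.0619, 0.0983]
eef_rot: [-3.142, -0.001, 3.095]
force: [-2.0, -0.1, 0.4]
grip_width: 0.0002
grip_force: 0.8
```

Request:
send_rows(
  targets=[
    {"x":0.009,"y":-0.0004,"z":0.02,"spin":0,"claw":0},
    {"x":0.008,"y":-0.0004,"z":0.02,"spin":0,"claw":0},
    {"x":0.008,"y":-0.0004,"z":0.02,"spin":0,"claw":0},
    {"x":0.013,"y":-0.0006,"z":0.023,"spin":0,"claw":0},
    {"x":0.013,"y":-0.0006,"z":0.023,"spin":0,"claw":0},
    {"x":0.013,"y":-0.0006,"z":0.023,"spin":0,"claw":0},
    {"x":0,"y":0,"z":0,"spin":0,"claw":0},
  ],
)

```text
time_s: 5.1
ee_pos: [0.5105, -0.0624, 0.1249]
eef_rot: [-3.141, 0.001, 3.095]
force: [-0.4, -0.5, -0.2]
grip_width: 0.0004
grip_force: 0.4
```

Run:
```python
from station import *
import cv2
s=camera("side");t=camera("top")
a=cv2.resize(t[165:255,230:310],(400,450),interpolation=cv2.INTER_CUBIC);b=cv2.resize(s[160:250,200:280],(400,450),interpolation=cv2.INTER_CUBIC)
cv2.imwrite("pics/d.png",cv2.hconcat([b,a]))
print(get_obs()["force"],get_obs()["ee_pos"])
```

```text
[-1.85646073 -0.3557143   1.16260899] [ 0.50985013 -0.06238628  0.12420912]
```

View pics/d.png

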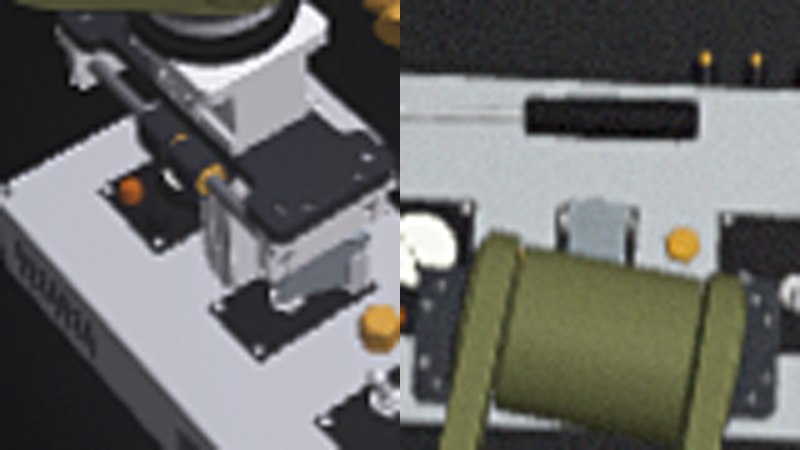

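The guard's cheek is tilted up and the finger is still under the lip, with the force under 2 N. Continuing the arc.

Request:
send_rows(
  targets=[
    {"x":0.0155,"y":-0.0008,"z":0.0205,"spin":0,"claw":0},
    {"x":0.0155,"y":-0.0008,"z":0.0205,"spin":0,"claw":0},
    {"x":0.0155,"y":-0.0008,"z":0.0205,"spin":0,"claw":0},
    {"x":0.018,"y":-0.0008,"z":0.0175,"spin":0,"claw":0},
    {"x":0.018,"y":-0.0008,"z":0.0175,"spin":0,"claw":0},
    {"x":0.018,"y":-0.0008,"z":0.0175,"spin":0,"claw":0},
    {"x":0.02,"y":-0.001,"z":0.0125,"spin":0,"claw":0},
    {"x":0.02,"y":-0.001,"z":0.0125,"spin":0,"claw":0},
    {"x":0.02,"y":-0.001,"z":0.0125,"spin":0,"claw":0},
    {"x":0.021,"y":-0.001,"z":0.006,"spin":0,"claw":0},
    {"x":0.021,"y":-0.001,"z":0.006,"spin":0,"claw":0},
    {"x":0.021,"y":-0.001,"z":0.006,"spin":0,"claw":0},
  ],
)

```text
time_s: 6.4
ee_pos: [0.5549, -0.0646, 0.1581]
eef_rot: [-3.142, -0.0, 3.095]
force: [-0.3, 0.1, -0.1]
grip_width: 0.0006
grip_force: 0.0
```

Request:
send_rows(
  targets=[
    {"x":0.016,"y":-0.0008,"z":0,"spin":0,"claw":0},
    {"x":0.016,"y":-0.0008,"z":0,"spin":0,"claw":0},
    {"x":0.016,"y":-0.0008,"z":0,"spin":0,"claw":0},
    {"x":0.016,"y":-0.0008,"z":0,"spin":0,"claw":0},
    {"x":0.016,"y":-0.0008,"z":0,"spin":0,"claw":0},
    {"x":0.016,"y":-0.0008,"z":0,"spin":0,"claw":0},
    {"x":0.016,"y":-0.0008,"z":0,"spin":0,"claw":0},
    {"x":0.016,"y":-0.0008,"z":0,"spin":0,"claw":0},
    {"x":0.016,"y":-0.0008,"z":0,"spin":0,"claw":0},
    {"x":0.016,"y":-0.0008,"z":0,"spin":0,"claw":0},
    {"x":0.016,"y":-0.0008,"z":0,"spin":0,"claw":0},
    {"x":0.016,"y":-0.0008,"z":0,"spin":0,"claw":0},
    {"x":0.016,"y":-0.0008,"z":0,"spin":0,"claw":0},
    {"x":0,"y":0,"z":0,"spin":0,"claw":0},
  ],
)

```text
time_s: 7.8
ee_pos: [0.5965, -0.0667, 0.1581]
eef_rot: [-3.142, 0.0, 3.095]
force: [0.1, -0.2, -0.7]
grip_width: 0.0005
grip_force: 0.0
```

Request:
send_rows(
  targets=[
    {"x":-0.046,"y":0.002,"z":0,"spin":0,"claw":0},
    {"x":-0.046,"y":0.002,"z":0,"spin":0,"claw":0},
    {"x":-0.046,"y":0.002,"z":0,"spin":0,"claw":0},
    {"x":-0.046,"y":0.002,"z":0,"spin":0,"claw":0},
    {"x":-0.046,"y":0.002,"z":0,"spin":0,"claw":0},
    {"x":-0.046,"y":0.002,"z":0,"spin":0,"claw":0},
    {"x":-0.046,"y":0.002,"z":0,"spin":0,"claw":0},
    {"x":-0.046,"y":0.002,"z":0,"spin":0,"claw":0},
    {"x":-0.046,"y":0.002,"z":0,"spin":0,"claw":0},
    {"x":-0.046,"y":0.002,"z":0,"spin":0,"claw":0},
    {"x":0,"y":0,"z":0,"spin":0,"claw":0},
    {"x":0,"y":0,"z":0,"spin":0,"claw":0},
  ],
)

```text
time_s: 9.0
ee_pos: [0.5043, -0.0627, 0.1583]
eef_rot: [-3.142, 0.0, 3.095]
force: [0.5, 0.5, 1.0]
grip_width: 0.0007
grip_force: 0.0
```

```bash
cat > look.py <<'E'
from station import *
import cv2,sys
s=camera("side");t=camera("top")
a=cv2.resize(t[165:255,230:310],(400,450),interpolation=cv2.INTER_CUBIC);b=cv2.resize(s[160:250,200:280],(400,450),interpolation=cv2.INTER_CUBIC)
cv2.imwrite(f"pics/{sys.argv[1]}.png",cv2.hconcat([b,a]))
print(get_obs()["force"],get_obs()["ee_pos"])
E
python3 look.py e
```

```text
[ 0.58701335  0.30226408 -0.81037296] [ 0.50443533 -0.06268895  0.15816463]
```

View pics/e.png

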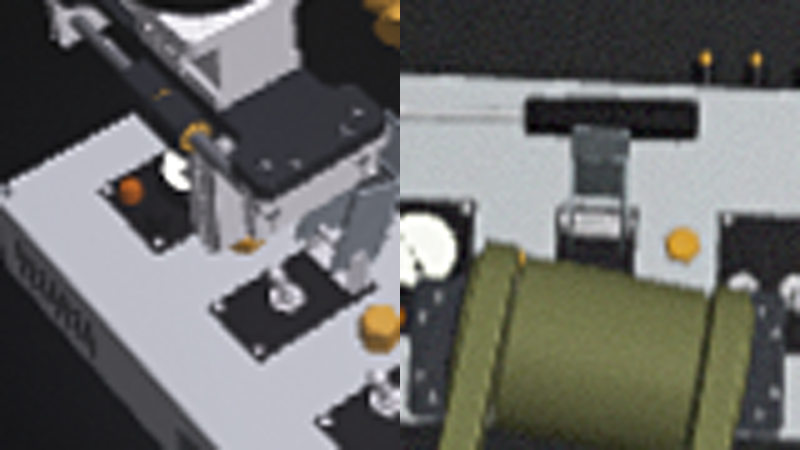

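The guard has stayed fully open, leaning back to about (600,150) on the right. The toggle is exposed at (285,290) on the left, still leaning towards the front. Lowering in front of it now.

Request:
send_rows(
  targets=[
    {"x":0,"y":0,"z":-0.06,"spin":0,"claw":0},
    {"x":0,"y":0,"z":-0.06,"spin":0,"claw":0},
    {"x":0,"y":0,"z":-0.06,"spin":0,"claw":0},
    {"x":0,"y":0,"z":-0.06,"spin":0,"claw":0},
    {"x":0,"y":0,"z":-0.04,"spin":0,"claw":0},
    {"x":0,"y":0,"z":-0.03,"spin":0,"claw":0},
    {"x":0.02,"y":-0.001,"z":0,"spin":0,"claw":0},
    {"x":0.02,"y":-0.001,"z":0,"spin":0,"claw":0},
    {"x":0.02,"y":-0.001,"z":0,"spin":0,"claw":0},
    {"x":0,"y":0,"z":0,"spin":0,"claw":0},
  ],
)

```text
time_s: 10.1
ee_pos: [0.5169, -0.0633, 0.0965]
eef_rot: [-3.141, 0.001, 3.095]
force: [-1.1, 0.8, -0.2]
grip_width: 0.0004
grip_force: 0.0
```

Request:
send_rows(
  targets=[
    {"x":0.01,"y":-0.0005,"z":0,"spin":0,"claw":0},
    {"x":0.01,"y":-0.0005,"z":0,"spin":0,"claw":0},
    {"x":0.01,"y":-0.0005,"z":0,"spin":0,"claw":0},
    {"x":0.01,"y":-0.0005,"z":0,"spin":0,"claw":0},
  ],
)

```text
time_s: 10.5
ee_pos: [0.5239, -0.0636, 0.0962]
eef_rot: [3.141, -0.001, 3.095]
force: [-3.3, 0.7, 2.8]
grip_width: 0.0004
grip_force: 2.1
```

Request:
send_rows(
  targets=[
    {"x":0.01,"y":-0.0005,"z":0,"spin":0,"claw":0},
    {"x":0.01,"y":-0.0005,"z":0,"spin":0,"claw":0},
    {"x":0.01,"y":-0.0005,"z":0,"spin":0,"claw":0},
  ],
)

```text
time_s: 10.8
ee_pos: [0.5306, -0.064, 0.0962]
eef_rot: [-3.141, 0.001, 3.095]
force: [0.4, -0.5, -0.5]
grip_width: 0.0008
grip_force: 0.0
```

Request:
send_rows(
  targets=[
    {"x":-0.04,"y":0.002,"z":0,"spin":0,"claw":0},
    {"x":-0.04,"y":0.002,"z":0,"spin":0,"claw":0},
    {"x":-0.04,"y":0.002,"z":0,"spin":0,"claw":0},
    {"x":0,"y":0,"z":0.1,"spin":0,"claw":0},
    {"x":0,"y":0,"z":0.1,"spin":0,"claw":0},
    {"x":0,"y":0,"z":0.1,"spin":0,"claw":0},
    {"x":0,"y":0,"z":0.1,"spin":0,"claw":0},
    {"x":0,"y":0,"z":0.1,"spin":0,"claw":0},
    {"x":0,"y":0,"z":0.1,"spin":0,"claw":0},
    {"x":0,"y":0,"z":0,"spin":0,"claw":0},
  ],
)

```text
time_s: 11.8
ee_pos: [0.5066, -0.0629, 0.2185]
eef_rot: [-3.141, 0.004, 3.095]
force: [0.1, -0.1, -0.5]
grip_width: 0.0008
grip_force: 0.0
```

```bash
python3 look.py f
```

```text
[ 0.10578501  0.24378669 -0.62010704] [ 0.50575681 -0.06272277  0.21564938]
```

View pics/f.png

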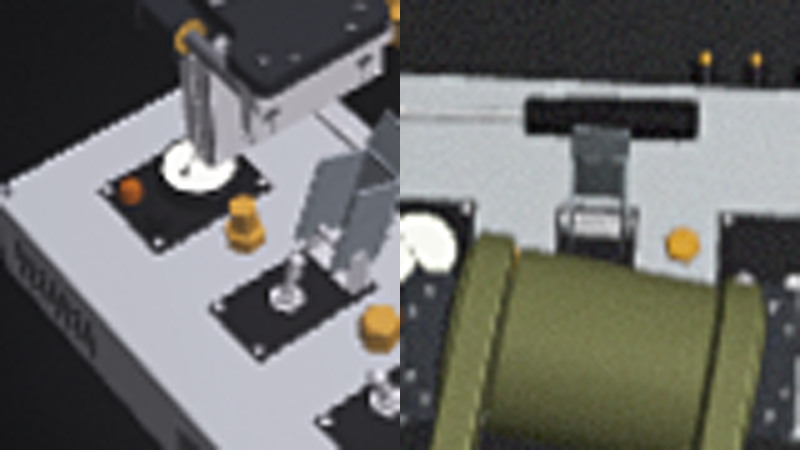

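Run:
```python
from geo import *
def proj(n,P):
    m=M[n];f=192/np.tan(np.radians(m["fovy"]/2));c=np.linalg.inv(m["T"])@np.r_[P,1]
    return np.array([f*c[0]/c[2]+m["cx"],f*c[1]/c[2]+m["cy"]])
w=lambda x,z:np.array([.5475+x*.9989,-.065-x*.0475,.075+z])
for n,o in(("side",(200,160)),):
    for k,p in dict(piv=w(-.004,.008),off=w(-.0123,.0347),on=w(.0043,.0347)).items(): print(k,(proj(n,p)-o)*5)
p=w(.030-.0725*np.cos(1.92)+.0215*np.sin(1.92),.024+.0725*np.sin(1.92)+.0215*np.cos(1.92))
print("lip open",p,(proj("top",p)-(230,165))*5+(400,0),(proj("side",p)-(200,160))*5)
```

```text
piv [288.01772488 292.55396574]
off [273.8015158  268.76258315]
on [299.09607734 253.25042423]
lip open [ 0.62242572 -0.06856289  0.15976808] [600.52076009 134.4903497 ] [404.54606416 126.10525476]
```

The lever tip is now at about (295,252) on the left, which matches the predicted on position (299,253) and not the off position (274,269). The guard is still open. Next I go over and behind it.

Request:
send_rows(
  targets=[
    {"x":0.1,"y":-0.005,"z":0,"spin":0,"claw":0},
    {"x":0.1,"y":-0.005,"z":0,"spin":0,"claw":0},
    {"x":0.1,"y":-0.005,"z":0,"spin":0,"claw":0},
    {"x":0.1,"y":-0.005,"z":0,"spin":0,"claw":0},
    {"x":0.1,"y":-0.005,"z":0,"spin":0,"claw":0},
    {"x":0.1,"y":-0.005,"z":0,"spin":0,"claw":0},
    {"x":0.1,"y":-0.005,"z":0,"spin":0,"claw":0},
    {"x":0,"y":0,"z":0,"spin":0,"claw":0},
    {"x":0,"y":0,"z":-0.06,"spin":0,"claw":0},
    {"x":0,"y":0,"z":-0.06,"spin":0,"claw":0},
    {"x":0,"y":0,"z":-0.06,"spin":0,"claw":0},
    {"x":0,"y":0,"z":-0.06,"spin":0,"claw":0},
    {"x":0,"y":0,"z":-0.06,"spin":0,"claw":0},
    {"x":0,"y":0,"z":-0.06,"spin":0,"claw":0},
    {"x":0,"y":0,"z":0,"spin":0,"claw":0},
  ],
)

```text
time_s: 13.4
ee_pos: [0.6454, -0.0697, 0.142]
eef_rot: [3.141, -0.003, 3.095]
force: [-0.2, -0.6, 0.0]
grip_width: 0.0004
grip_force: 0.0
```

Request:
send_rows(
  targets=[
    {"x":-0.016,"y":0.0008,"z":0,"spin":0,"claw":0},
    {"x":-0.016,"y":0.0008,"z":0,"spin":0,"claw":0},
    {"x":-0.016,"y":0.0008,"z":0,"spin":0,"claw":0},
    {"x":-0.016,"y":0.0008,"z":0,"spin":0,"claw":0},
    {"x":-0.016,"y":0.0008,"z":0,"spin":0,"claw":0},
    {"x":-0.016,"y":0.0008,"z":0,"spin":0,"claw":0},
    {"x":-0.016,"y":0.0008,"z":0,"spin":0,"claw":0},
    {"x":-0.016,"y":0.0008,"z":0,"spin":0,"claw":0},
    {"x":-0.016,"y":0.0008,"z":0,"spin":0,"claw":0},
    {"x":-0.016,"y":0.0008,"z":0,"spin":0,"claw":0},
  ],
)

```text
time_s: 14.4
ee_pos: [0.6139, -0.0681, 0.1441]
eef_rot: [3.142, -0.0, 3.095]
force: [0.1, -1.0, 0.7]
grip_width: 0.0002
grip_force: 0.1
```

Request:
send_rows(
  targets=[
    {"x":-0.016,"y":0.0008,"z":0,"spin":0,"claw":0},
    {"x":-0.016,"y":0.0008,"z":0,"spin":0,"claw":0},
    {"x":-0.016,"y":0.0008,"z":0,"spin":0,"claw":0},
    {"x":-0.016,"y":0.0008,"z":0,"spin":0,"claw":0},
    {"x":-0.016,"y":0.0008,"z":0,"spin":0,"claw":0},
    {"x":-0.016,"y":0.0008,"z":0,"spin":0,"claw":0},
    {"x":-0.016,"y":0.0008,"z":0,"spin":0,"claw":0},
    {"x":-0.016,"y":0.0008,"z":0,"spin":0,"claw":0},
    {"x":-0.016,"y":0.0008,"z":0,"spin":0,"claw":0},
    {"x":-0.016,"y":0.0008,"z":0,"spin":0,"claw":0},
  ],
)

```text
time_s: 15.4
ee_pos: [0.5819, -0.0665, 0.1442]
eef_rot: [-3.142, -0.0, 3.095]
force: [-0.3, 0.2, 0.4]
grip_width: 0.0004
grip_force: 0.0
```

Request:
send_rows(
  targets=[
    {"x":0,"y":0,"z":0.1,"spin":0,"claw":0},
    {"x":0,"y":0,"z":0.1,"spin":0,"claw":0},
    {"x":0,"y":0,"z":0.1,"spin":0,"claw":0},
    {"x":0,"y":0,"z":0.1,"spin":0,"claw":0},
    {"x":0,"y":0,"z":0.1,"spin":0,"claw":0},
    {"x":-0.05,"y":0.12,"z":0,"spin":0,"claw":0},
    {"x":-0.05,"y":0.12,"z":0,"spin":0,"claw":0},
    {"x":-0.05,"y":0.12,"z":0,"spin":0,"claw":0},
    {"x":-0.05,"y":0.12,"z":0,"spin":0,"claw":0},
    {"x":-0.05,"y":0.12,"z":0,"spin":0,"claw":0},
    {"x":-0.05,"y":0.12,"z":0,"spin":0,"claw":0},
    {"x":-0.05,"y":0.12,"z":0,"spin":0,"claw":0},
    {"x":-0.05,"y":0.12,"z":0,"spin":0,"claw":0},
    {"x":-0.05,"y":0.12,"z":0,"spin":0,"claw":0},
    {"x":-0.05,"y":0.12,"z":0,"spin":0,"claw":0},
    {"x":-0.05,"y":0.12,"z":0,"spin":0,"claw":0},
    {"x":-0.05,"y":0.12,"z":0,"spin":0,"claw":0},
    {"x":0,"y":0,"z":0,"spin":0,"claw":0},
  ],
)

```text
time_s: 17.2
ee_pos: [0.4611, 0.2234, 0.2442]
eef_rot: [3.141, -0.0, 3.097]
force: [0.4, -1.1, 0.1]
grip_width: 0.0005
grip_force: 0.0
```

```bash
sed -i 's/s\[160:250,200:280\]/s[180:270,220:300]/; s/t\[165:255,230:310\]/t[165:255,240:320]/' look.py; python3 look.py g
```

```text
[-0.20783825 -0.49075259 -0.32215655] [0.46208228 0.22139011 0.24414396]
```

View pics/g.png

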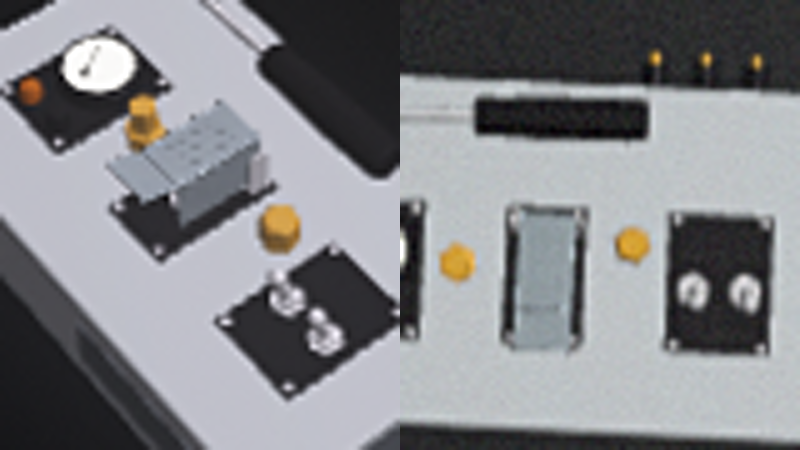

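The guard is shut again at about (190,155) on the left. The bare toggles still lean forward (off), and the brass pieces and screwdriver are where they were. Handing in.

```bash
python3 -c "
from station import *
print(hand_in())"
```

```text
the job is handed in; nothing more can be done
None
```

I lifted the guard right back, snapped the toggle to on, and tipped the guard forward so it dropped shut. The bare toggles, screwdriver and brass pieces on the panel look unmoved in the last picture, and I handed the job in at about 17 s.

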